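# Dial the code on the counter cash box and draw its bolt

### The arm

A 6-joint arm with a two-finger parallel gripper is mounted at the origin on a cart in front of the work surface, level with it; the furniture and walls round the work are solid. World frame = base frame: x ahead of the robot, y to its left, z up, the work surface at z = 0. Lengths are in mm, angles in rad, forces in N, time in s.
With the tool pointing down it reaches from about 275 to 1000 mm from the base axis. Payload 8.4 kg.
Tool frame: the origin (TCP) lies at the very end of the fingers, on their centre line; the grasp point (between the pads) lies 19 mm behind it; x points along the fingers, y is the direction in which the jaws open and shut, and the axes are right-handed (so a half turn about x gives the same grasp; the last joint's range is limited). The gripper opens to 85 mm and grips with 20 to 120 N. Pads are 22 mm wide; open, the fingers measure 114 mm over their backs; the gripper's body (76 mm by 85 mm) begins 54 mm behind the grasp point. The pads swing forward as they close: fully open they stand 13 mm farther back than shut.
Start: joints at [1.16, 0.353, 1.633, -0, 1.155, -0.002], TCP at [248.442, 573.502, 197.381] pointing down, gripper open.
Joint ranges: [-2.63, 2.63], [-0.92, 2.1], [0.06, 2.66], [-1.3, 4.44], [0, 2.69], [-3.02, 3.02]. Speed limits (rad/s): [2.22, 2.22, 2.79, 3.14, 3.14, 3.14].

### API

Orientations are given as a rotation vector (axis times angle).
In Python, from rig import env gives the robot as it stands. The module is installed in compiled form; this text tells all that it offers.
- The arm moves only by the tool servo_tool, never from a script. Its argument "plan" is a list of rows, each a list of 7 numbers: the closure, from 0 (fully open) to 1 (shut), then the shift along the tool's x, y, z in cm, then the turn, a rotation vector about the tool's x, y, z in rad. In form: [[fingers, dx, dy, dz, ax, ay, az], ...]. A call has exactly 8 rows; each row shifts and turns the pose as measured when the row begins, along the tool's axes as they then stand; what a row does not reach is not made up. A row lasts 1/8 s, in which the tool goes at most 62.5 mm and 10.7 degrees, less where a joint would pass 70% of its speed; a pose out of reach is approached as far as the arm can. A call is refused whole if a number of a shift passes 6.25 or a number of a turn 0.188, either way. A call with a gripper value outside its range is refused whole. The fingers move at their own pace and stop on an object; the grip force is fixed at half the most. Time passes only in rows, so rows that do not move let the fingers close, or fill a call up. It gives the time, the measured TCP pose, the force and the opening at its end, in the units of the state.
- env.read_state(): the state, without advancing time (a new reading comes with each control period).
- env.read_camera(name): name is "side" or "top" or "wrist"; returns the picture (480x640x3 uint8, blue, green, red); there is no depth.
- env.camera_info(name): a dict with "mtx" (3x3 intrinsics, pixels), "camera_from_world" (4x4, takes a point from world to camera coordinates). Camera axes: x right, y down, z forward; pixel columns grow to the right and rows downward; lengths in mm; the calibration is good to about 2 mm. The wrist camera is an equidistant fisheye: a pixel r from the principal point sees the ray r / f radians off the axis. A picture is of the moment at which its call begins: read the wrist's pose just before it. camera_info takes no time and is no camera call; for the wrist camera it gives the pose at the moment of the call.
- env.hand_in(): hands the job in, once; it reports no verdict.
The state is a dict: "time": time; "joint_positions": joint angles; "qd": joint speeds; "tau": joint torques, N m; "eef_pos": TCP position; "eef_rot": TCP orientation; "wrist_force": force on the tool from outside, world axes, zero at the start; "ft_torque": the same for the moment, N m; "grip_width": opening from 0.0 (shut) to 1.0 (fully open).
Only numpy, scipy, OpenCV 4.12 (cv2) and the standard library are available. Lean on these libraries where they do the work, as an engineer would, in place of code of your own. Each camera call takes 0.05 s, during which the arm holds its last target.

### The job

Unlock the cash box on the counter: roll its three black thumbwheels with a light fingertip so that the dots on top, level with the white lines, read 4, 2, 5 from left to right, then slide the red bolt knob all the way to the right (away from the wheels). Push gently, never with more than about 15 N on the box or any of its parts, leave the jam jar, card reader and price sign where they stand, and let go at the end.

Things in the scene. Friction and masses are not known exactly. Their poses are not given: they have to be found in the camera images.
- cash_box: Blue steel cash box with a grey cover, fixed to the counter, 146 (x) x 256 (y) x 85 mm high. Origin: centre of its underside; x points away from the robot, y to the left along the wheels' axles, z up. In the cover, from left to right, at x = 0: three black thumbwheels at y = +72, +30, -12 mm and the red bolt knob at y = -76 mm. The wheels are 24 mm in radius, 18 mm wide.
- wheel_left_top (a point): Nominal top of the left wheel, 14 mm over the cover, fixed to the box. The true top of each wheel lies up to 4 mm above or below, by its own unmeasured amount. Each wheel gives downward on a spring, 6 N per mm, 5 mm at most. A fingertip pressed on top and drawn along the box's x rolls it by friction (angle = drag / 24 mm); it takes 3.3 N of drag, so it slips if pressed under about 4 N.
- wheel_middle_top (a point): The same for the middle wheel. Each rim carries six numbers as groups of 1 to 6 white dots, 60 degrees apart, with yellow lines between them; the number that counts is the one on top, in line with the short white lines on the cover. Wheels stay where they are left.
- wheel_right_top (a point): The same for the right wheel.
- wheel_left (a joint): Angle of the left wheel, rad: 0 = one dot on top, 1.047 more for each further dot (2 dots 1.047, 3 dots 2.094, 4 dots 3.142, 5 dots 4.189, 6 dots 5.236). It grows as the top rolls away from the robot (box +x). Stops at -0.5 and 5.74: it does not go right round. Its code number is 4 (3.142).
- wheel_middle (a joint): The same for the middle wheel. Its code number is 2 (1.047).
- wheel_right (a joint): The same for the right wheel. Its code number is 5 (4.189).
- bolt (a joint): Travel of the bolt in m: 0 = locked, 0.016 = fully open at its stop. It moves along the box's -y (to the right), rubs with about 2 N and stays where it is left. The wheels block it after about 2 mm until all three are within about 0.15 rad of the code; once drawn it holds the wheels.
- bolt_knob (a point): Centre of the top of the red bolt knob, which moves with the bolt: a block 34 (x) x 14 (y) x 22 mm high, top 23.5 mm above the cover. There are 47 mm of free cover between it and the right wheel.
- jam_jar: Jam jar, 62 mm across, 85 mm high, loose, left of the box; origin at the centre of its underside.
- reader: White card reader, 68 x 68 x 14 mm, loose, right of the box towards its front; origin at the centre of its underside.
- sign: Black price sign, 47 x 88 x 58 mm, loose, right of the box towards its rear; origin at the centre of its underside.

How it is judged (in metres and radians):
On the way:
1. all three wheels show the code, 4, 2 and 5, each within 0.2 rad, with the bolt still locked (less than 3 mm drawn) (value of joint wheel_left between 2.942 and 3.342 rad and value of joint wheel_middle between 0.847 and 1.247 rad and value of joint wheel_right between 3.989 and 4.389 rad and value of joint bolt below 0.003 m), for 0.2 s.
At the end, for the whole second after the job is handed in: The wheels show 4, 2, 5 from left to right, each within 0.2 rad of its number, and the bolt is drawn at least 13.5 of its 16 mm (value of joint wheel_left between 2.942 and 3.342 rad and value of joint wheel_middle between 0.847 and 1.247 rad and value of joint wheel_right between 3.989 and 4.389 rad and value of joint bolt above 0.0135 m); the robot touches nothing.
It fails at once if the gripper pushes on the cash box, a wheel or the bolt with more than 20 N (contact force between the fingers and cash_box above 20 N or contact force between the fingers and wheel_left_rim above 20 N or contact force between the fingers and wheel_middle_rim above 20 N or contact force between the fingers and wheel_right_rim above 20 N).
It fails at once if a bystander (jam jar, card reader, price sign) is moved by more than 15 mm (distance of any of jam_jar, reader, sign from where it was at the start of the episode above 0.015 m).
It also fails if it takes over 61 s, if anything falls off the work surface, if the arm or the gripper's body presses on something with over 40 N, if the wrist force passes 120 N, or if a joint passes its speed limit or range.

## Working session

There is one attempt and no reset: what is moved stays moved. The work goes in short steps, Python scripts to look and compute and a tool call to move; the robot and the scene stay as the last step left them, time stands still between calls to the robot, and variables do not carry over. Pictures are saved under pics/ and viewed, and the job is handed in when it is done.

Besides the shell and the picture viewer there is one more tool, called after "Call:" by a JSON object that holds its "api" and its "payload". servo_tool: Moves the arm, as the interface text tells. Its arguments: {"type":"object","properties":{"plan":{"type":"array","items":{"type":"array","items":{"type":"number"}}}},"required":["plan"]}

```bash
mkdir -p pics; ls
cat > h.py <<'E'
import numpy as np, cv2
from rig import env
from scipy.spatial.transform import Rotation as R
def snap(n,f):
    im=env.read_camera(n); cv2.imwrite(f'pics/{f}.png',im); return im
def st():
    s=env.read_state(); print('t',round(s['time'],2),'p',np.round(s['eef_pos'],1),'rot',np.round(s['eef_rot'],3),'F',np.round(s['wrist_force'],1),'g',np.round(s['grip_width'],2)); return s
def ray(n,uv,info=None):
    i=info or env.camera_info(n);K=np.array(i['mtx']);T=np.array(i['camera_from_world'])
    d=np.linalg.inv(K)@[uv[0],uv[1],1]
    if n=='wrist':
        x=(uv[0]-K[0,2])/K[0,0];y=(uv[1]-K[1,2])/K[1,1];r=np.hypot(x,y);d=np.array([x/r*np.sin(r),y/r*np.sin(r),np.cos(r)]) if r>0 else np.array([0,0,1.])
    Rm=T[:3,:3];o=-Rm.T@T[:3,3];return o,Rm.T@d
def atz(n,uv,z,info=None):
    o,d=ray(n,uv,info);return o+d*(z-o[2])/d[2]
def proj(n,p,info=None):
    i=info or env.camera_info(n);K=np.array(i['mtx']);T=np.array(i['camera_from_world'])
    c=T[:3,:3]@np.asarray(p,float)+T[:3,3]
    if n=='wrist':
        r=np.hypot(c[0],c[1]);th=np.arctan2(r,c[2]);return np.array([K[0,2]+K[0,0]*th*c[0]/r,K[1,2]+K[1,1]*th*c[1]/r])
    q=K@c;return q[:2]/q[2]
E
python3 - <<'E'
from h import *
for n in ['side','top','wrist']:
    snap(n,n+'0');i=env.camera_info(n);T=np.array(i['camera_from_world']);print(n,np.round(i['mtx'],1).tolist(),np.round(-T[:3,:3].T@T[:3,3]),np.round(T[2,:3],2))
s=st();print(R.from_rotvec(s['eef_rot']).as_matrix().round(3))
E
```

```text
pics
side [[504.8, 0.0, 315.3], [0.0, 504.8, 234.3], [0.0, 0.0, 1.0]] [450. 551. 600.] [ 0.08 -0.82 -0.57]
top [[600.5, 0.0, 317.4], [0.0, 600.5, 248.0], [0.0, 0.0, 1.0]] [ 430. -171. 1150.] [ 0.08  0.02 -1.  ]
wrist [[371.6, 0.0, 321.7], [0.0, 371.6, 242.0], [0.0, 0.0, 1.0]] [186. 601. 373.] [ 0.25 -0.11 -0.96]
t 0.15 p [248.3 573.1 196.8] rot [ 0.32   1.547 -0.322] F [0.2 0.5 0.2] g 1.0
[[-0.     0.398  0.918]
 [-0.001  0.918 -0.398]
 [-1.    -0.001 -0.   ]]
```

View pics/top0.png

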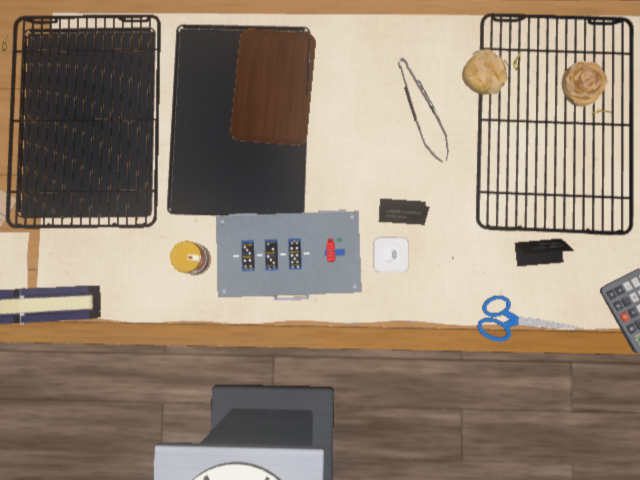

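View pics/side0.png

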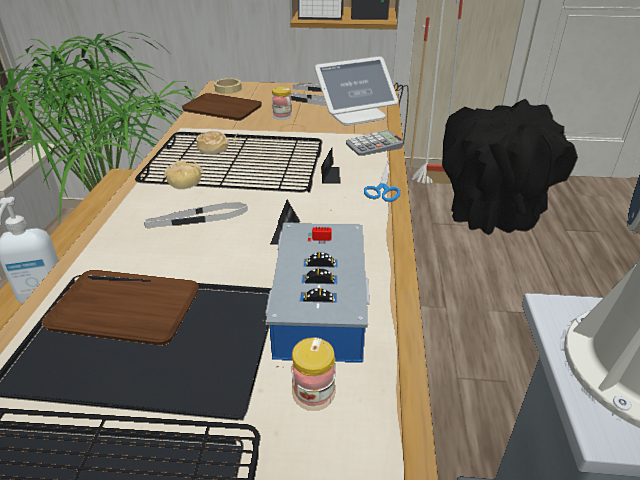

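The top view shows the box cover at about (217–360, 211–297), its wheels at (247,255), (271,254) and (295,254), and the red knob at (331,251). The jar is at (188,257), the reader at (391,254) and the sign at (403,211). I'll enlarge it.

Run:
```python
from h import *
t=cv2.imread('pics/top0.png')[200:310,205:375];cv2.imwrite('pics/top0c.png',cv2.resize(t,None,fx=4.7,fy=4.7,interpolation=cv2.INTER_CUBIC))
t=cv2.imread('pics/side0.png')[215:365,260:380];cv2.imwrite('pics/side0c.png',cv2.resize(t,None,fx=4,fy=4,interpolation=cv2.INTER_CUBIC))
```

```text
(no output)
```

View pics/top0c.png

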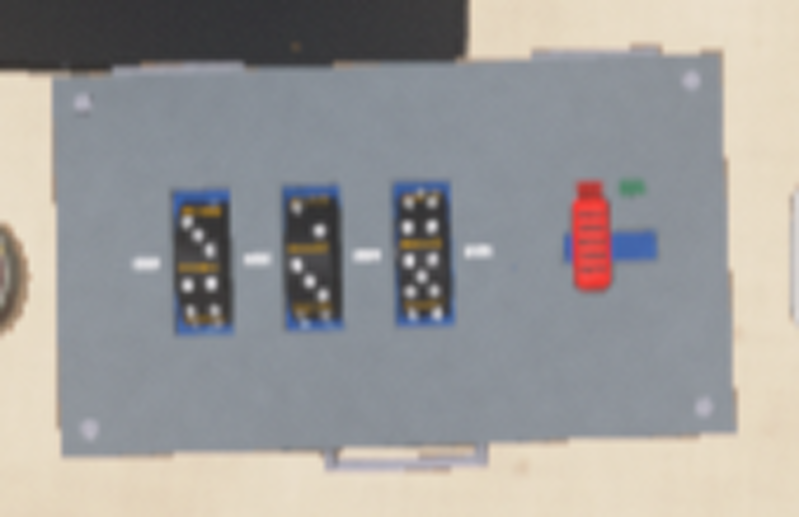

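View pics/side0c.png

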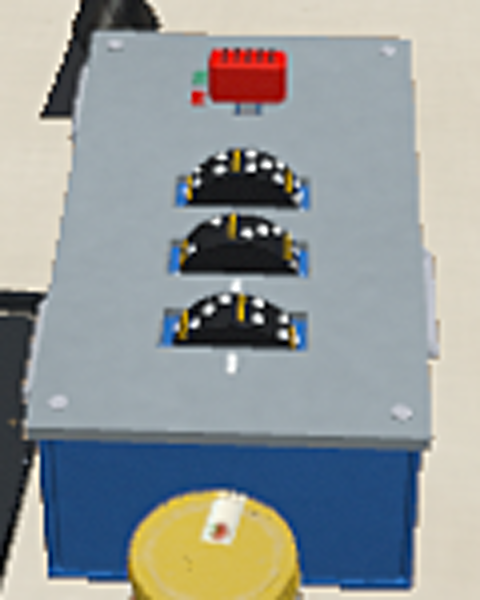

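Run:
```python
from h import *
from scipy.optimize import least_squares
# top cover corners FL FR BR BL (far-left etc) local
L=[(73,128,85),(73,-128,85),(-73,128,85),(-73,-128,85)]
c=np.array([(53,75),(720,52),(63,455),(735,432)])
top=c/4.7+[205,200]-0.4
s=np.array([(28,438),(430,440),(95,32),(410,42)])/4+[260,215]-.4
LS=[(73,128,85),(-73,128,85),(73,-128,85),(-73,-128,85)]
def w(p,l):
    a=p[2];return np.array([p[0]+l[0]*np.cos(a)-l[1]*np.sin(a),p[1]+l[0]*np.sin(a)+l[1]*np.cos(a),l[2]])
it,is_=env.camera_info('top'),env.camera_info('side')
for use in ['t','s','ts']:
    def f(p):
        r=[]
        if 't' in use: r+=[proj('top',w(p,l),it)-u for l,u in zip(L,top)]
        if 's' in use: r+=[proj('side',w(p,l),is_)-u for l,u in zip(LS,s)]
        return np.ravel(r)
    o=least_squares(f,[450,-50,0]);print(use,o.x,np.round(o.fun,1))
p=o.x
for y in(72,30,-12): print('wheeltop',w(p,(0,y,99)).round(1), 'top px crop',((proj('top',w(p,(0,y,99)),it)-[205,200])*4.7).round(), 'side crop',((proj('side',w(p,(0,y,99)),is_)-[260,215])*4).round())
print('knob',w(p,(0,-76,108.5)),((proj('top',w(p,(0,-76,108.5)),it)-[205,200])*4.7).round(),((proj('side',w(p,(0,-76,108.5)),is_)-[260,215])*4).round())
print('jar',atz('top',(188,257),85),'reader',atz('top',(391,254),14),'sign',atz('top',(403,211),58))
```

```text
t [ 5.09381445e+02 -9.29606976e+01  5.07245458e-02] [-0.3 -0.3  0.5 -0.6 -0.8  0.4  0.6  0.4]
s [ 5.07486950e+02 -8.83368720e+01  5.47316739e-02] [-1.  -1.3  1.3  0.9 -0.6  0.6  0.2 -0.4]
ts [ 5.08395568e+02 -9.13437273e+01  5.32739554e-02] [-1.3  0.4 -0.5 -0.3 -1.6  1.2 -0.2  0.8 -1.4 -2.9  0.5 -0.6 -0.7 -0.4
 -0.2 -1.3]
wheeltop [504.6 -19.4  99. ] top px crop [191. 257.] side crop [231. 296.]
wheeltop [506.8 -61.4  99. ] top px crop [303. 253.] side crop [235. 226.]
wheeltop [ 509.  -103.3   99. ] top px crop [415. 249.] side crop [239. 161.]
knob [ 512.4424739  -167.23590447  108.5       ] [586. 240.] [245.  53.]
jar [500.01215536  85.70318476  85.        ] reader [ 516.34386531 -282.84550901   14.        ] sign [ 592.14520279 -299.87485252   58.        ]
```

Run:
```python
from h import *
M=R.from_rotvec(env.read_state()['eef_rot']).as_matrix()
for k in range(8):
    print((M.T@[18,-52,0]/10).round(2)); M=M@R.from_rotvec([-.058,0,0]).as_matrix()
print(M.round(3))
```

```text
[ 0.   -4.06  3.72]
[ 0.   -4.26  3.48]
[ 0.   -4.46  3.22]
[ 0.   -4.64  2.96]
[ 0.   -4.8   2.69]
[ 0.   -4.95  2.4 ]
[ 0.   -5.08  2.11]
[ 0.   -5.19  1.81]
[[-0.    -0.055  0.998]
 [-0.001  0.998  0.055]
 [-1.    -0.001 -0.   ]]
```

Call:
{"api": "servo_tool", "payload": {"plan": [[1,0,-4.06,3.72,-0.058,0,0],[1,0,-4.26,3.48,-0.058,0,0],[1,0,-4.46,3.22,-0.058,0,0],[1,0,-4.64,2.96,-0.058,0,0],[1,0,-4.8,2.69,-0.058,0,0],[1,0,-4.95,2.4,-0.058,0,0],[1,0,-5.08,2.11,-0.058,0,0],[1,0,-5.19,1.81,-0.058,0,0]]}}

```text
time: 1.15
eef_pos: [397.6, 149.1, 195.8]
eef_rot: [-0.061, 1.569, 0.06]
wrist_force: [0.2, 0.4, -0.3]
grip_width: -0.004
```

Call:
{"api": "servo_tool", "payload": {"plan": [[1,0.6,-5.4,1.4,0.006,0,0],[1,0.6,-5.4,1.4,0.006,0,0],[1,0.6,-5.4,1.4,0.006,0,0],[1,0.6,-5.2,1.4,0.006,0,0],[1,0,0,0,0,0,0],[1,0,0,0,0,0,0],[1,0,0,0,0,0,0],[1,0,0,0,0,0,0]]}}

```text
time: 2.15
eef_pos: [469.6, -69.2, 171.7]
eef_rot: [-0.039, 1.568, 0.039]
wrist_force: [0.4, -0.4, -0.1]
grip_width: 0.004
```

Run:
```python
from h import *
s=st();M=R.from_rotvec(s['eef_rot']).as_matrix();print(M.round(3))
i=env.camera_info('wrist');snap('wrist','w1')
im=cv2.imread('pics/w1.png')
import pickle;pickle.dump(i,open('w1.pkl','wb'))
```

```text
t 2.15 p [469.6 -69.2 171.7] rot [-0.039  1.568  0.039] F [ 0.4 -0.4 -0.1] g 0.0
[[ 0.003 -0.05   0.999]
 [ 0.     0.999  0.05 ]
 [-1.    -0.     0.003]]
```

View pics/w1.png

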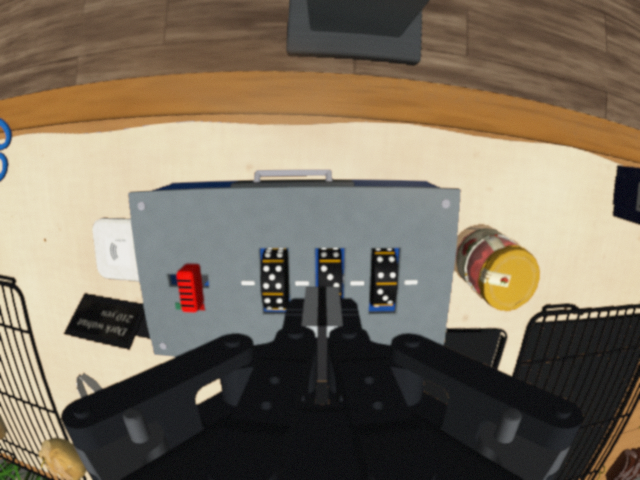

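Run:
```python
from h import *
import pickle;i=pickle.load(open('w1.pkl','rb'))
im=cv2.imread('pics/w1.png')[225:335,165:425];cv2.imwrite('pics/w1c.png',cv2.resize(im,None,fx=3,fy=3,interpolation=cv2.INTER_CUBIC))
for u in [(411,282),(357,283),(301,283),(248,283),(130,193),(460,188),(154,356)]: print(u,atz('wrist',u,85,i).round(1))
for c in [(146,263),(258,259),(367,255),(479,250)]:
    print(atz('top',np.array(c)/4.7+[205,200]-.4,85).round(1))
```

```text
(411, 282) [504.1   2.5  85. ]
(357, 283) [506.5 -39.8  85. ]
(301, 283) [508.5 -82.4  85. ]
(248, 283) [ 511.  -123.4   85. ]
(130, 193) [ 443.2 -219.5   85. ]
(460, 188) [428.5  32.3  85. ]
(154, 356) [ 589.8 -214.2   85. ]
[5.039e+02 4.000e-01 8.500e+01]
[506.1 -42.2  85. ]
[508.2 -83.5  85. ]
[ 510.8 -126.    85. ]
```

View pics/w1c.png

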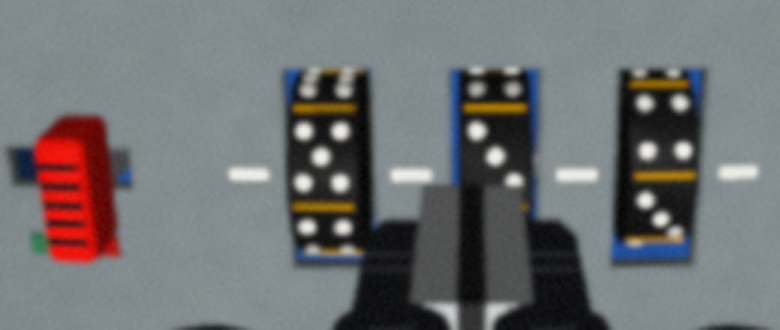

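```bash
cat > wh.py <<'E'
from h import *
from scipy.optimize import least_squares
P=dict(L=(505.2,-19.8),M=(507.3,-61.8),R=(509.6,-103.9));YAW=.053
ex=np.array([np.cos(YAW),np.sin(YAW),0])
def pt(w,phi,dz): return np.array([*P[w],75+dz])-ex*24*np.sin(phi)+np.array([0,0,24*np.cos(phi)])
def fit(w,cam,info,obs):  # obs: list (row px, number value e.g. 3.5)
    # angle th: number n at phi=(n-1)*pi/3-th
    def f(p): return [proj(cam,pt(w,(n-1)*np.pi/3-p[0],p[1]),info)[1]-v for v,n in obs]+[p[1]*.1]
    o=least_squares(f,[(np.mean([n for v,n in obs])-1)*np.pi/3,0]);print(w,cam,'th %.3f dz %.1f'%tuple(o.x),np.round(o.fun,1));return o.x
E
python3 - <<'E'
from wh import *
import pickle;i=pickle.load(open('w1.pkl','rb'))
w=lambda v:225+v/3-.3
t=lambda v:200+v/4.7-.4
fit('L','wrist',i,[(w(84),4.5),(w(176),3.5),(w(240),2.5)])
fit('M','wrist',i,[(w(108),3.5),(w(207),2.5)])
fit('R','wrist',i,[(w(108),5.5),(w(208),4.5),(w(252),3.5)])
fit('L','top',None,[(t(212),2.5),(t(268),3.5),(t(322),4.5)])
fit('M','top',None,[(t(248),2.5),(t(308),3.5)])
fit('R','top',None,[(t(244),4.5),(t(305),5.5)])
E
```

```text
L wrist th 2.491 dz -4.7 [ 0.1 -0.1  0.1 -0.5]
M wrist th 1.680 dz 0.7 [ 0.1 -0.1  0.1]
R wrist th 3.780 dz 0.7 [ 0.4 -0.3  0.   0.1]
L top th 2.442 dz -1.0 [-0.2  0.2 -0.4 -0.1]
M top th 1.660 dz -0.0 [ 0.  -0.1 -0. ]
R top th 3.740 dz -0.1 [ 0.1 -0.2 -0. ]
```

Call:
{"api": "servo_tool", "payload": {"plan": [[1,0.5,-1.9,1.6,0,0,0],[1,1.5,-1.8,1.6,0,0,0],[1,1.8,0,0,0,0,0],[1,1.5,0,0,0,0,0],[1,1.0,0,0,0,0,0],[1,0.3,0,0,0,0,0],[1,0,0,0,0,0,0],[1,0,0,0,0,0,0]]}}

```text
time: 3.2
eef_pos: [509.6, -106.9, 104.2]
eef_rot: [-0.044, 1.563, 0.042]
wrist_force: [-0.1, -0.2, -0.6]
grip_width: -0.0
```

Run:
```python
from h import *
st();snap('side','s2')
im=cv2.imread('pics/s2.png')[170:360,220:420];cv2.imwrite('pics/s2c.png',cv2.resize(im,None,fx=3,fy=3,interpolation=cv2.INTER_CUBIC))
```

```text
t 3.2 p [ 509.6 -106.9  104.2] rot [-0.044  1.563  0.042] F [-0.1 -0.2 -0.6] g -0.0
```

View pics/s2c.png

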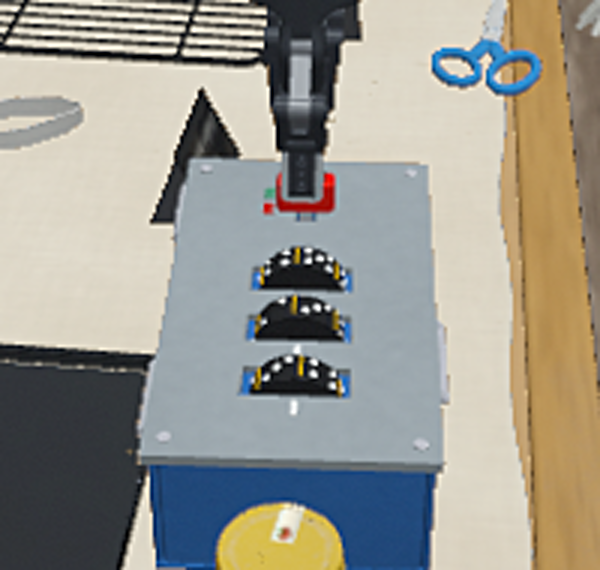

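Run:
```python
from h import *
s=st();p=s['eef_pos']
print((proj('side',p)-[220,170])*3,(proj('side',[512.8,-168,108.5])-[220,170])*3,proj('top',p))
s=st();snap('side','s3');snap('top','t3');i=env.camera_info('wrist');snap('wrist','w3');st()
im=cv2.imread('pics/s3.png')[170:360,220:420];t=cv2.imread('pics/t3.png')[150:340,190:390]
cv2.imwrite('pics/c3.png',np.hstack([cv2.resize(a,None,fx=2,fy=2,interpolation=cv2.INTER_CUBIC) for a in (im,t)]))
```

```text
t 3.25 p [ 509.6 -106.9  104.2] rot [-0.044  1.563  0.042] F [-0.5 -0.9 -0.4] g 0.01
[298.99107128 243.81282768] [303.06719918 174.29470512] [295.18031057 252.43555552]
t 3.25 p [ 509.6 -106.9  104.2] rot [-0.044  1.563  0.042] F [-0.5 -0.9 -0.4] g 0.01
t 3.4 p [ 509.5 -107.   104.1] rot [-0.044  1.563  0.042] F [-1.1 -0.8 -0.7] g 0.0
```

View pics/c3.png

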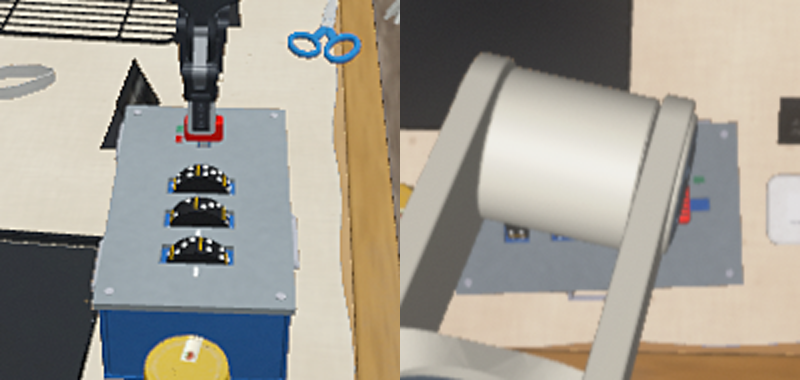

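View pics/w3.png

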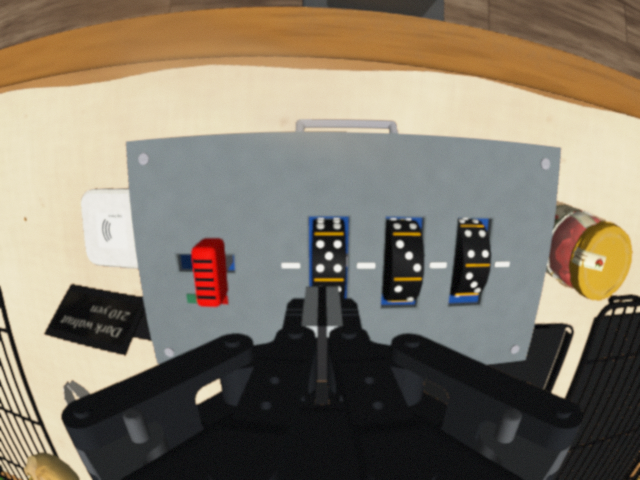

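Run:
```python
from h import *
p=env.read_state()['eef_pos'];M=R.from_rotvec(env.read_state()['eef_rot']).as_matrix()
for z in (0,10,20,30,40):
    q=p-M[:,0]*z
    print(z,q.round(),'side2 crop',((proj('side',q)-[220,170])*2).round(),'wrist',proj('wrist',q).round())
im=cv2.imread('pics/w3.png')[200:400,220:420];t=cv2.imread('pics/s3.png')[180:280,270:370]
cv2.imwrite('pics/c3b.png',np.hstack([cv2.resize(im,(400,400)),cv2.resize(t,(400,400),interpolation=cv2.INTER_CUBIC)]))
```

```text
0 [ 510. -107.  104.] side2 crop [199. 163.] wrist [321. 278.]
10 [ 509. -107.  114.] side2 crop [200. 153.] wrist [321. 285.]
20 [ 509. -107.  124.] side2 crop [200. 143.] wrist [321. 294.]
30 [ 509. -107.  134.] side2 crop [200. 133.] wrist [321. 303.]
40 [ 509. -107.  144.] side2 crop [200. 122.] wrist [321. 313.]
```

View pics/c3b.png

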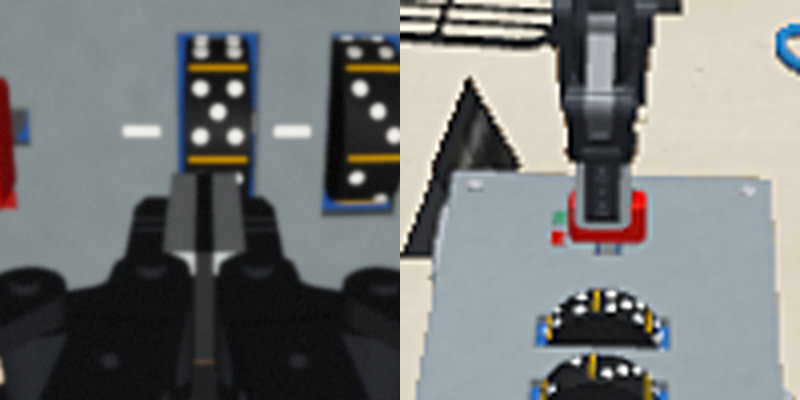

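Call:
{"api": "servo_tool", "payload": {"plan": [[1,0.1,0.3,-0.6,0,0.008,0],[1,0.1,0,0,0,0,0],[1,0.1,0,0,0,0,0],[1,0.1,0,0,0,0,0],[1,0.1,0,0,0,0,0],[1,0.1,0,0,0,0,0],[1,0,0,0,0,0,0],[1,0,0,0,0,0,0]]}}

```text
time: 4.4
eef_pos: [503.0, -104.1, 97.8]
eef_rot: [-0.044, 1.571, 0.041]
wrist_force: [-0.6, -0.6, 0.0]
grip_width: 0.002
```

Run:
```python
from h import *
s=st();print(R.from_rotvec(s['eef_rot']).as_matrix().round(3))
snap('side','s4');t=cv2.imread('pics/s4.png')[180:280,270:370]
cv2.imwrite('pics/c4.png',cv2.resize(t,(500,500),interpolation=cv2.INTER_CUBIC))
```

```text
t 4.4 p [ 503.  -104.1   97.8] rot [-0.044  1.571  0.041] F [-0.6 -0.6  0. ] g 0.0
[[-0.001 -0.055  0.999]
 [-0.002  0.999  0.055]
 [-1.    -0.002 -0.001]]
```

View pics/c4.png

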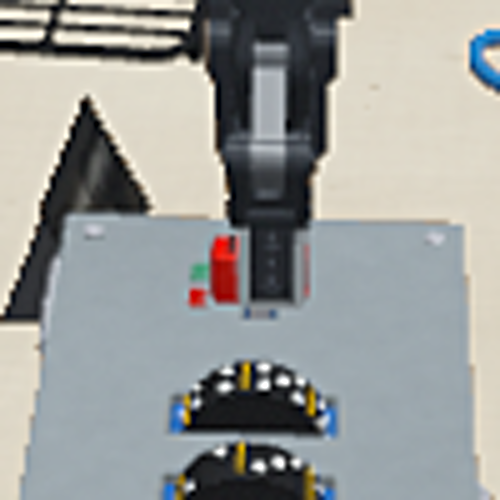

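Call:
{"api": "servo_tool", "payload": {"plan": [[1,0.2,0,0,0,0,0],[1,0.2,0,0,0,0,0],[1,0.2,0,0,0,0,0],[1,0.1,0,0,0,0,0],[1,0.1,0,0,0,0,0],[1,0,0,0,0,0,0],[1,0,0,0,0,0,0],[1,0,0,0,0,0,0]]}}

```text
time: 5.45
eef_pos: [503.0, -104.1, 89.3]
eef_rot: [-0.045, 1.571, 0.041]
wrist_force: [0.1, 1.1, -0.6]
grip_width: 0.0
```

Run:
```python
from h import *
st()
snap('side','s5');t=cv2.imread('pics/s5.png')[180:280,270:370]
cv2.imwrite('pics/c5.png',cv2.resize(t,(500,500),interpolation=cv2.INTER_CUBIC))
```

```text
t 5.45 p [ 503.  -104.1   89.3] rot [-0.045  1.571  0.041] F [ 0.1  1.1 -0.6] g 0.0
```

View pics/c5.png

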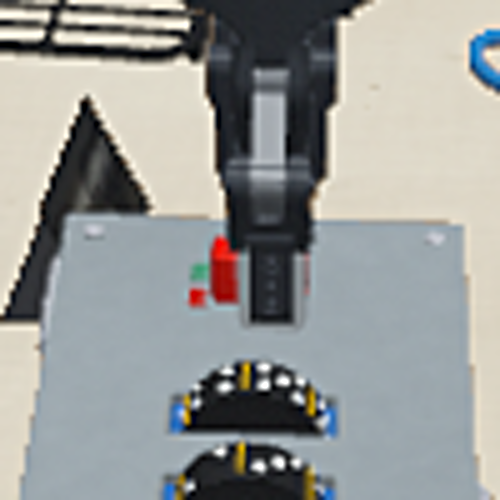

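Call:
{"api": "servo_tool", "payload": {"plan": [[1,0.2,0,0,0,0,0],[1,0.2,0,0,0,0,0],[1,0.2,0,0,0,0,0],[1,0.1,0,0,0,0,0],[1,0.1,0,0,0,0,0],[1,0.1,0,0,0,0,0],[1,0,0,0,0,0,0],[1,0,0,0,0,0,0]]}}

```text
time: 6.5
eef_pos: [503.0, -104.2, 79.6]
eef_rot: [-0.045, 1.571, 0.041]
wrist_force: [-0.1, -1.0, 0.5]
grip_width: 0.003
```

Run:
```python
from h import *
st()
snap('side','s6');t=cv2.imread('pics/s6.png')[180:280,270:370]
cv2.imwrite('pics/c6.png',cv2.resize(t,(500,500),interpolation=cv2.INTER_CUBIC))
```

```text
t 6.5 p [ 503.  -104.2   79.6] rot [-0.045  1.571  0.041] F [-0.1 -1.   0.5] g 0.0
```

View pics/c6.png

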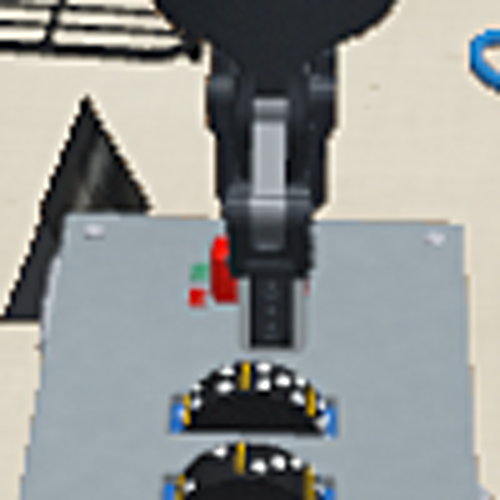

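Call:
{"api": "servo_tool", "payload": {"plan": [[1,0.07,0,0,0,0,0],[1,0.07,0,0,0,0,0],[1,0.07,0,0,0,0,0],[1,0.07,0,0,0,0,0],[1,0.07,0,0,0,0,0],[1,0.07,0,0,0,0,0],[1,0,0,0,0,0,0],[1,0,0,0,0,0,0]]}}

```text
time: 7.55
eef_pos: [503.0, -104.2, 75.2]
eef_rot: [-0.045, 1.571, 0.041]
wrist_force: [-0.1, 0.5, -0.2]
grip_width: -0.0
```

Call:
{"api": "servo_tool", "payload": {"plan": [[1,0.05,0,0,0,0,0],[1,0.05,0,0,0,0,0],[1,0.05,0,0,0,0,0],[1,0.05,0,0,0,0,0],[1,0,0,0,0,0,0],[1,0,0,0,0,0,0],[1,0,0,0,0,0,0],[1,0,0,0,0,0,0]]}}

```text
time: 8.55
eef_pos: [503.0, -104.2, 73.0]
eef_rot: [-0.044, 1.571, 0.041]
wrist_force: [-1.0, 0.7, 0.1]
grip_width: -0.001
```

Run:
```python
from h import *
st()
snap('side','s7');t=cv2.imread('pics/s7.png')[180:280,270:370]
cv2.imwrite('pics/c7.png',cv2.resize(t,(500,500),interpolation=cv2.INTER_CUBIC))
```

```text
t 8.55 p [ 503.  -104.2   73. ] rot [-0.044  1.571  0.041] F [-1.   0.7  0.1] g -0.0
```

View pics/c7.png

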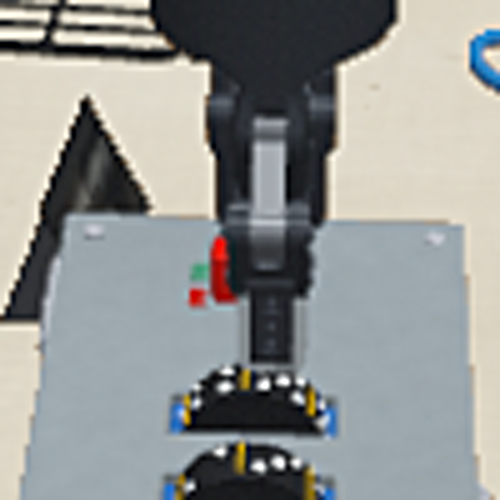

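Call:
{"api": "servo_tool", "payload": {"plan": [[1,0.04,0,0,0,0,0],[1,0.04,0,0,0,0,0],[1,0.04,0,0,0,0,0],[1,0.04,0,0,0,0,0],[1,0.04,0,0,0,0,0],[1,0,0,0,0,0,0],[1,0,0,0,0,0,0],[1,0,0,0,0,0,0]]}}

```text
time: 9.6
eef_pos: [503.0, -104.2, 70.9]
eef_rot: [-0.044, 1.571, 0.041]
wrist_force: [-0.9, 0.2, -0.2]
grip_width: -0.001
```

Call:
{"api": "servo_tool", "payload": {"plan": [[1,0.04,0,0,0,0,0],[1,0.04,0,0,0,0,0],[1,0.04,0,0,0,0,0],[1,0.04,0,0,0,0,0],[1,0,0,0,0,0,0],[1,0,0,0,0,0,0],[1,0,0,0,0,0,0],[1,0,0,0,0,0,0]]}}

```text
time: 10.6
eef_pos: [503.1, -104.2, 69.2]
eef_rot: [-0.045, 1.571, 0.041]
wrist_force: [0.8, 0.4, -0.2]
grip_width: 0.005
```

Run:
```python
from h import *
st()
snap('side','s8');t=cv2.imread('pics/s8.png')[180:280,270:370]
snap('wrist','w8');i=env.camera_info('wrist');w=cv2.imread('pics/w8.png')[170:330,260:420]
cv2.imwrite('pics/c8.png',np.hstack([cv2.resize(t,(400,400),interpolation=cv2.INTER_CUBIC),cv2.resize(w,(400,400),interpolation=cv2.INTER_CUBIC)]))
```

```text
t 10.6 p [ 503.1 -104.2   69.2] rot [-0.045  1.571  0.041] F [ 0.8  0.4 -0.2] g 0.0
```

View pics/c8.png

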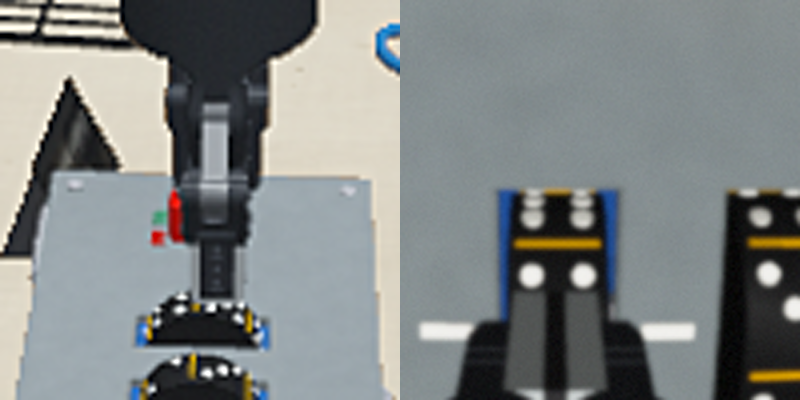

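Call:
{"api": "servo_tool", "payload": {"plan": [[1,0.04,0,0,0,0,0],[1,0.04,0,0,0,0,0],[1,0.04,0,0,0,0,0],[1,0.04,0,0,0,0,0],[1,0.02,0,0,0,0,0],[1,0,0,0,0,0,0],[1,0,0,0,0,0,0],[1,0,0,0,0,0,0]]}}

```text
time: 11.7
eef_pos: [503.0, -104.2, 67.3]
eef_rot: [-0.045, 1.571, 0.041]
wrist_force: [-0.6, 0.2, 0.4]
grip_width: 0.001
```

Call:
{"api": "servo_tool", "payload": {"plan": [[1,0.04,0,0,0,0,0],[1,0.04,0,0,0,0,0],[1,0.04,0,0,0,0,0],[1,0.04,0,0,0,0,0],[1,0.02,0,0,0,0,0],[1,0,0,0,0,0,0],[1,0,0,0,0,0,0],[1,0,0,0,0,0,0]]}}

```text
time: 12.7
eef_pos: [503.1, -104.2, 65.8]
eef_rot: [-0.045, 1.571, 0.041]
wrist_force: [-1.2, 0.3, 2.8]
grip_width: -0.003
```

Run:
```python
from h import *
st()
snap('side','s9');t=cv2.imread('pics/s9.png')[180:280,270:370]
snap('wrist','w9');i=env.camera_info('wrist');w=cv2.imread('pics/w9.png')[170:330,260:420]
cv2.imwrite('pics/c9.png',np.hstack([cv2.resize(t,(400,400),interpolation=cv2.INTER_CUBIC),cv2.resize(w,(400,400),interpolation=cv2.INTER_CUBIC)]))
```

```text
t 12.7 p [ 503.1 -104.2   65.8] rot [-0.045  1.571  0.041] F [-1.2  0.3  2.8] g -0.0
```

View pics/c9.png

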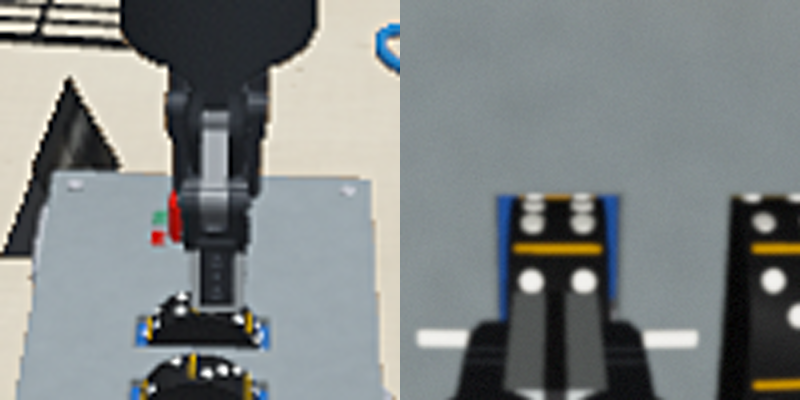

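Call:
{"api": "servo_tool", "payload": {"plan": [[1,0.06,0,0,0,0,0],[1,0.05,0,0,0,0,0],[1,0,0,0.15,0,0,0],[1,0,0,0.15,0,0,0],[1,0,0,0.15,0,0,0],[1,0,0,0.15,0,0,0],[1,0,0,0.15,0,0,0],[1,0,0,0,0,0,0]]}}

```text
time: 13.8
eef_pos: [507.9, -104.0, 65.3]
eef_rot: [-0.045, 1.576, 0.042]
wrist_force: [-1.0, 0.7, 4.2]
grip_width: -0.002
```

Run:
```python
from h import *
st()
snap('side','s10');t=cv2.imread('pics/s10.png')[180:280,270:370]
snap('wrist','w10');w=cv2.imread('pics/w10.png')[170:330,260:420]
cv2.imwrite('pics/c10.png',np.hstack([cv2.resize(t,(400,400),interpolation=cv2.INTER_CUBIC),cv2.resize(w,(400,400),interpolation=cv2.INTER_CUBIC)]))
```

```text
t 13.8 p [ 507.9 -104.    65.3] rot [-0.045  1.576  0.042] F [-1.   0.7  4.2] g -0.0
```

View pics/c10.png

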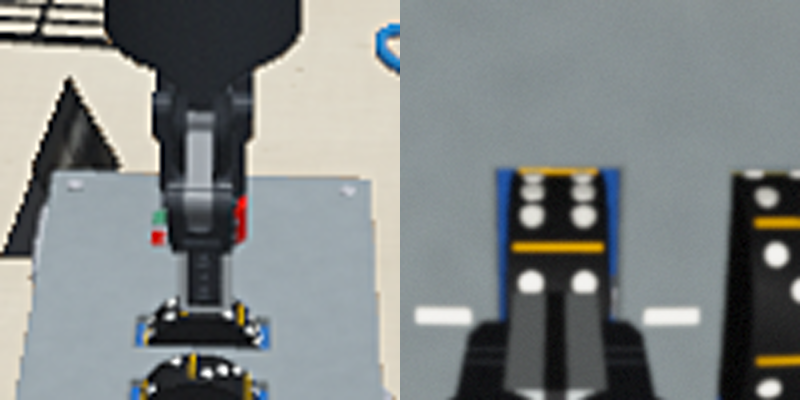

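Call:
{"api": "servo_tool", "payload": {"plan": [[1,0.05,0,0,0,0,0],[1,0.02,0,0.15,0,-0.003,0],[1,0.02,0,0.15,0,-0.003,0],[1,0.02,0,0.15,0,0,0],[1,0.02,0,0.15,0,0,0],[1,0.01,0,0.15,0,0,0],[1,0,0,0,0,0,0],[1,0,0,0,0,0,0]]}}

```text
time: 14.9
eef_pos: [513.3, -103.7, 65.3]
eef_rot: [-0.045, 1.574, 0.042]
wrist_force: [-2.2, 1.0, 5.9]
grip_width: 0.001
```

Run:
```python
from wh import *
st()
i=env.camera_info('wrist');snap('wrist','w11');w=cv2.imread('pics/w11.png')[170:330,260:420]
cv2.imwrite('pics/c11.png',cv2.resize(w,(640,640),interpolation=cv2.INTER_CUBIC))
import pickle;pickle.dump(i,open('w11.pkl','wb'))
```

```text
t 14.9 p [ 513.3 -103.7   65.3] rot [-0.045  1.574  0.042] F [-2.2  1.   5.9] g 0.0
```

View pics/c11.png

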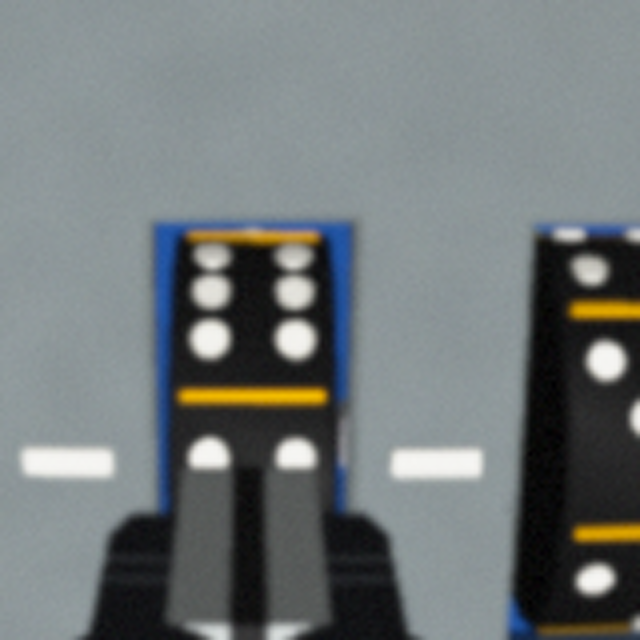

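Run:
```python
from wh import *
import pickle;i=pickle.load(open('w11.pkl','rb'))
w=lambda v:170+v/4-.4
print(proj('wrist',[508.5,-82.9,85],i),proj('wrist',[511,-124.7,85],i), w(463))
fit('R','wrist',i,[(w(396),5.5),(w(237),6.5)])
fit('M','wrist',i,[(w(310),3.5),(w(533),2.5),(w(630),1.5)])
```

```text
[366.7285636  285.60336045] [274.84326786 285.90312746] 285.35
R wrist th 4.189 dz -0.2 [-0.  0. -0.]
M wrist th 1.670 dz 0.7 [ 0.2 -0.2  0.   0.1]
```

Call:
{"api": "servo_tool", "payload": {"plan": [[1,-0.5,0,0,0,-0.004,0],[1,-0.6,0,0,0,0,0],[1,0,2.1,0.2,0,0,0],[1,0,2.1,0.2,0,0,0],[1,0,0,0,0,0,0],[1,0.4,0,0,0,0,0],[1,0.2,0,0,0,0,0],[1,0,0,0,0,0,0]]}}

```text
time: 15.95
eef_pos: [515.5, -62.2, 71.1]
eef_rot: [-0.044, 1.569, 0.041]
wrist_force: [0.9, 0.7, -0.5]
grip_width: 0.001
```

Run:
```python
from wh import *
st()
snap('side','s12');t=cv2.imread('pics/s12.png')[180:280,270:370]
i=env.camera_info('wrist');snap('wrist','w12');w=cv2.imread('pics/w12.png')[170:330,180:420]
import pickle;pickle.dump(i,open('w12.pkl','wb'))
cv2.imwrite('pics/c12.png',np.hstack([cv2.resize(t,(320,320),interpolation=cv2.INTER_CUBIC),cv2.resize(w,(480,320),interpolation=cv2.INTER_CUBIC)]))
```

```text
t 15.95 p [515.5 -62.2  71.1] rot [-0.044  1.569  0.041] F [ 0.9  0.7 -0.5] g 0.0
```

View pics/c12.png

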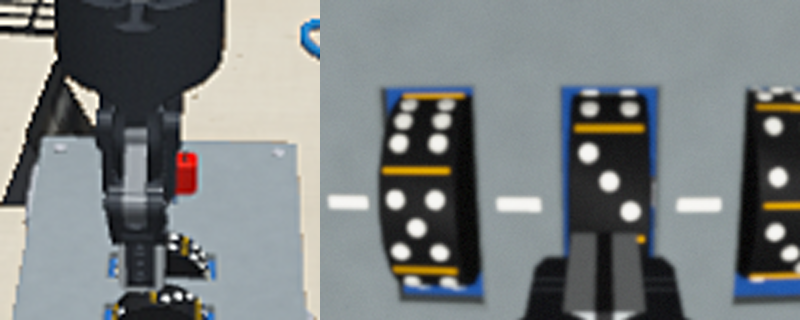

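Run:
```python
from wh import *
import pickle;i=pickle.load(open('w12.pkl','rb'))
w=lambda v:170+v/2-.3
fit('R','wrist',i,[(w(170),5.5),(w(96),6.5),(w(269),4.5)])
fit('M','wrist',i,[(w(128),3.5),(w(240),2.5)])
fit('L','wrist',i,[(w(106),4.5),(w(205),3.5),(w(276),2.5)])
```

```text
R wrist th 4.198 dz 0.0 [-0.  -0.3  0.2  0. ]
M wrist th 1.635 dz 3.2 [ 0.2 -0.1  0.3]
L wrist th 2.481 dz -5.0 [ 0.6 -0.3  0.  -0.5]
```

Call:
{"api": "servo_tool", "payload": {"plan": [[1,0.05,0,0,0,0,0],[1,0.05,0,0,0,0,0],[1,0.05,0,0,0,0,0],[1,0.05,0,0,0,0,0],[1,0.04,0,0,0,0,0],[1,0,0,0,0,0,0],[1,0,0,0,0,0,0],[1,0,0,0,0,0,0]]}}

```text
time: 17.05
eef_pos: [515.7, -62.3, 68.8]
eef_rot: [-0.044, 1.568, 0.041]
wrist_force: [0.2, 0.3, 0.2]
grip_width: 0.002
```

Call:
{"api": "servo_tool", "payload": {"plan": [[1,0.04,0,0,0,0.002,0],[1,0.04,0,0,0,0,0],[1,0.04,0,0,0,0,0],[1,0.04,0,0,0,0,0],[1,0.02,0,0,0,0,0],[1,0,0,0,0,0,0],[1,0,0,0,0,0,0],[1,0,0,0,0,0,0]]}}

```text
time: 18.05
eef_pos: [515.8, -62.4, 66.9]
eef_rot: [-0.044, 1.57, 0.041]
wrist_force: [-0.3, -0.4, -0.4]
grip_width: -0.0
```

Call:
{"api": "servo_tool", "payload": {"plan": [[1,0.04,0,0,0,0,0],[1,0.04,0,0,0,0,0],[1,0.04,0,0,0,0,0],[1,0.04,0,0,0,0,0],[1,0.02,0,0,0,0,0],[1,0,0,0,0,0,0],[1,0,0,0,0,0,0],[1,0,0,0,0,0,0]]}}

```text
time: 19.05
eef_pos: [515.8, -62.4, 65.5]
eef_rot: [-0.044, 1.57, 0.041]
wrist_force: [-0.7, 0.8, 3.2]
grip_width: -0.001
```

Call:
{"api": "servo_tool", "payload": {"plan": [[1,0.06,0,0,0,0,0],[1,0.05,0,0,0,0,0],[1,0.02,0,-0.17,0,0,0],[1,0.02,0,-0.17,0,0,0],[1,0.02,0,-0.17,0,0,0],[1,0.02,0,-0.17,0,0,0],[1,0.02,0,-0.17,0,0,0],[1,0.02,0,-0.17,0,0,0]]}}

```text
time: 20.05
eef_pos: [511.2, -63.0, 65.3]
eef_rot: [-0.044, 1.559, 0.04]
wrist_force: [2.9, 1.9, 4.4]
grip_width: -0.001
```

Call:
{"api": "servo_tool", "payload": {"plan": [[1,0.04,0,-0.17,0,0.004,0],[1,0.03,0,-0.17,0,0.004,0],[1,0.02,0,-0.17,0,0.004,0],[1,0.02,0,-0.17,0,0.003,0],[1,0.02,0,-0.17,0,0.003,0],[1,0.02,0,-0.17,0,0.003,0],[1,0.02,0,-0.17,0,0.003,0],[1,0,0,0,0,0,0]]}}

```text
time: 21.05
eef_pos: [500.8, -63.5, 65.2]
eef_rot: [-0.045, 1.58, 0.039]
wrist_force: [1.4, 2.1, 5.9]
grip_width: 0.004
```

Run:
```python
from wh import *
st()
snap('side','s13');t=cv2.imread('pics/s13.png')[180:280,270:370]
i=env.camera_info('wrist');snap('wrist','w13');w=cv2.imread('pics/w13.png')[170:330,180:420]
import pickle;pickle.dump(i,open('w13.pkl','wb'))
cv2.imwrite('pics/c13.png',np.hstack([cv2.resize(t,(320,320),interpolation=cv2.INTER_CUBIC),cv2.resize(w,(480,320),interpolation=cv2.INTER_CUBIC)]))
```

```text
t 21.05 p [500.8 -63.5  65.2] rot [-0.045  1.58   0.039] F [1.4 2.1 5.9] g 0.0
```

View pics/c13.png

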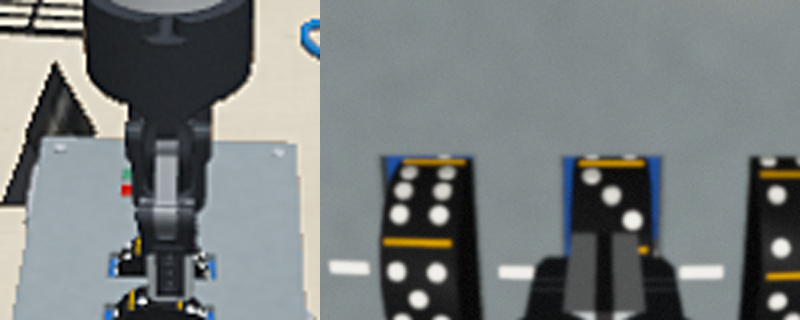

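Run:
```python
from wh import *
import pickle;i=pickle.load(open('w13.pkl','rb'))
w=lambda v:170+v/2-.3
print((proj('wrist',[507.3,-61.8,85],i)[1]-170)*2)
fit('R','wrist',i,[(w(242),5.5),(w(162),6.5)])
fit('M','wrist',i,[(w(163),3.5),(w(250),2.5)])
```

```text
272.1148241894705
R wrist th 4.183 dz 1.0 [ 0.  -0.   0.1]
M wrist th 1.113 dz -0.2 [ 0. -0. -0.]
```

Call:
{"api": "servo_tool", "payload": {"plan": [[1,0.02,0,-0.12,0,-0.002,0],[1,0.02,0,-0.12,0,0,0],[1,0,0,0,0,0,0],[1,-0.4,0,0,0,-0.004,0],[1,-0.6,0,0,0,-0.004,0],[1,-0.3,0,0,0,0,0],[1,0,0,0,0,0,0],[1,0,0,0,0,0,0]]}}

```text
time: 22.15
eef_pos: [494.2, -63.6, 77.3]
eef_rot: [-0.044, 1.577, 0.04]
wrist_force: [0.6, 0.6, 0.2]
grip_width: -0.005
```

Run:
```python
from wh import *
st()
i=env.camera_info('wrist');snap('wrist','w14');w=cv2.imread('pics/w14.png')[170:330,180:420]
import pickle;pickle.dump(i,open('w14.pkl','wb'))
cv2.imwrite('pics/c14.png',cv2.resize(w,(720,480),interpolation=cv2.INTER_CUBIC))
```

```text
t 22.15 p [494.2 -63.6  77.3] rot [-0.044  1.577  0.04 ] F [0.6 0.6 0.2] g -0.0
```

View pics/c14.png

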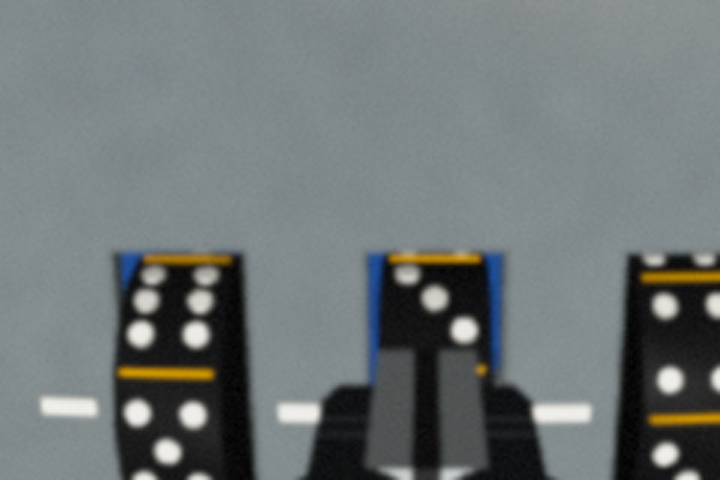

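Run:
```python
from wh import *
import pickle;i=pickle.load(open('w14.pkl','rb'))
w=lambda v:170+v/3-.3
print((proj('wrist',[507.3,-61.8,85],i)[1]-170)*3,412)
fit('R','wrist',i,[(w(374),5.5),(w(259),6.5)])
fit('M','wrist',i,[(w(258),3.5),(w(370),2.5)])
fit('L','wrist',i,[(w(277),4.5),(w(419),3.5)])
```

```text
412.8272383836943 412
R wrist th 4.211 dz 0.0 [ 0. -0.  0.]
M wrist th 1.020 dz 0.3 [-0.  0.  0.]
L wrist th 2.450 dz -2.5 [ 0.3 -0.2 -0.3]
```

Call:
{"api": "servo_tool", "payload": {"plan": [[1,0,2.18,0.27,0,-0.006,0],[1,0,2.18,0.27,0,0,0],[1,0.3,0,0,0,0,0],[1,0.3,0,0,0,0,0],[1,0.2,0,0,0,0,0],[1,0.1,0,0,0,0,0],[1,0,0,0,0,0,0],[1,0,0,0,0,0,0]]}}

```text
time: 23.2
eef_pos: [497.0, -20.8, 66.9]
eef_rot: [-0.043, 1.572, 0.038]
wrist_force: [-0.5, -0.3, -0.0]
grip_width: 0.003
```

Call:
{"api": "servo_tool", "payload": {"plan": [[1,0.04,0,0,0,0,0],[1,0.04,0,0,0,0,0],[1,0.04,0,0,0,0,0],[1,0.04,0,0,0,0,0],[1,0.02,0,0,0,0,0],[1,0,0,0,0,0,0],[1,0,0,0,0,0,0],[1,0,0,0,0,0,0]]}}

```text
time: 24.2
eef_pos: [497.1, -20.8, 65.1]
eef_rot: [-0.043, 1.572, 0.038]
wrist_force: [0.3, -0.1, -0.4]
grip_width: -0.003
```

Call:
{"api": "servo_tool", "payload": {"plan": [[1,0.04,0,0,0,0,0],[1,0.04,0,0,0,0,0],[1,0.04,0,0,0,0,0],[1,0.04,0,0,0,0,0],[1,0.02,0,0,0,0,0],[1,0,0,0,0,0,0],[1,0,0,0,0,0,0],[1,0,0,0,0,0,0]]}}

```text
time: 25.2
eef_pos: [497.1, -20.9, 63.2]
eef_rot: [-0.043, 1.572, 0.038]
wrist_force: [-0.6, -0.4, -0.1]
grip_width: 0.001
```

Call:
{"api": "servo_tool", "payload": {"plan": [[1,0.04,0,0,0,0,0],[1,0.04,0,0,0,0,0],[1,0.04,0,0,0,0,0],[1,0.04,0,0,0,0,0],[1,0.02,0,0,0,0,0],[1,0,0,0,0,0,0],[1,0,0,0,0,0,0],[1,0,0,0,0,0,0]]}}

```text
time: 26.2
eef_pos: [497.1, -20.8, 61.3]
eef_rot: [-0.043, 1.572, 0.038]
wrist_force: [-1.1, 0.2, -0.5]
grip_width: 0.0
```

Call:
{"api": "servo_tool", "payload": {"plan": [[1,0.04,0,0,0,0,0],[1,0.04,0,0,0,0,0],[1,0.04,0,0,0,0,0],[1,0.04,0,0,0,0,0],[1,0.02,0,0,0,0,0],[1,0,0,0,0,0,0],[1,0,0,0,0,0,0],[1,0,0,0,0,0,0]]}}

```text
time: 27.2
eef_pos: [497.2, -20.9, 60.3]
eef_rot: [-0.043, 1.571, 0.038]
wrist_force: [-0.6, 0.1, 4.2]
grip_width: -0.002
```

Run:
```python
from wh import *
st()
snap('side','s15');t=cv2.imread('pics/s15.png')[180:320,250:390]
cv2.imwrite('pics/c15.png',cv2.resize(t,(560,560),interpolation=cv2.INTER_CUBIC))
```

```text
t 27.2 p [497.2 -20.9  60.3] rot [-0.043  1.571  0.038] F [-0.6  0.1  4.2] g -0.0
```

View pics/c15.png

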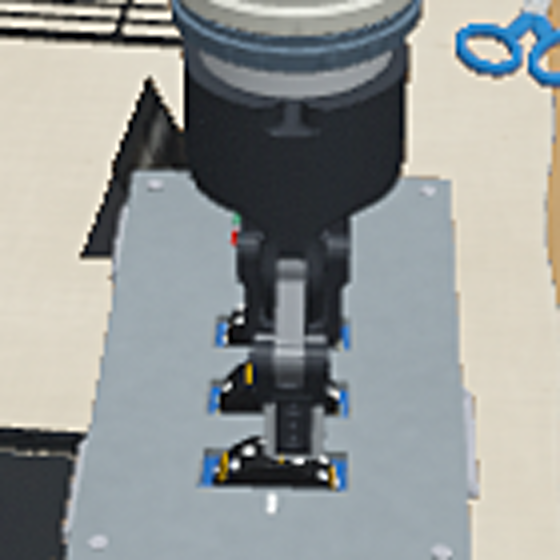

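Call:
{"api": "servo_tool", "payload": {"plan": [[1,0.05,0,0,0,0,0],[1,0.03,0,0.17,0,0,0],[1,0.02,0,0.17,0,-0.003,0],[1,0.02,0,0.17,0,-0.003,0],[1,0.02,0,0.17,0,-0.003,0],[1,0.02,0,0.17,0,-0.003,0],[1,0.02,0,0.17,0,-0.003,0],[1,0.02,0,0.17,0,-0.003,0]]}}

```text
time: 28.25
eef_pos: [506.8, -20.3, 59.3]
eef_rot: [-0.043, 1.558, 0.038]
wrist_force: [-3.3, 0.2, 9.5]
grip_width: 0.001
```

Call:
{"api": "servo_tool", "payload": {"plan": [[1,0,0,0.17,0,0,0],[1,0,0,0.17,0,0,0],[1,0,0,0.17,0,0,0],[1,0.01,0,0.15,0,0,0],[1,0,0,0,0,0,0],[1,0,0,0,0,0,0],[1,0,0,0,0,0,0],[1,0,0,0,0,0,0]]}}

```text
time: 29.25
eef_pos: [511.4, -20.1, 60.1]
eef_rot: [-0.043, 1.562, 0.039]
wrist_force: [-1.8, -0.0, 5.3]
grip_width: -0.0
```

Run:
```python
from wh import *
st()
i=env.camera_info('wrist');snap('wrist','w16');w=cv2.imread('pics/w16.png')[170:330,180:420]
import pickle;pickle.dump(i,open('w16.pkl','wb'))
cv2.imwrite('pics/c16.png',cv2.resize(w,(720,480),interpolation=cv2.INTER_CUBIC))
```

```text
t 29.25 p [511.4 -20.1  60.1] rot [-0.043  1.562  0.039] F [-1.8 -0.   5.3] g -0.0
```

View pics/c16.png

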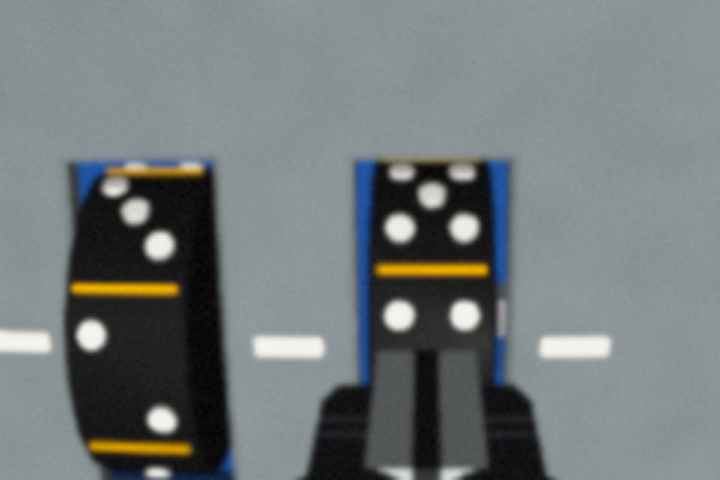

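Run:
```python
from wh import *
import pickle;i=pickle.load(open('w16.pkl','rb'))
w=lambda v:170+v/3-.3
print((proj('wrist',[505.2,-19.8,85],i)[1]-170)*3,347)
fit('M','wrist',i,[(w(172),3.5),(w(289),2.5),(w(447),1.5)])
fit('L','wrist',i,[(w(270),4.5),(w(160),5.5)])
for dz in(-3,-4,-5,-6):
  o=least_squares(lambda p:proj('wrist',pt('L',3.5*np.pi/3-p[0],dz),i)[1]-w(270),3.);print(dz,o.x)
```

```text
346.8427682851476 347
M wrist th 1.014 dz 0.5 [-0.3 -0.   0.2  0. ]
L wrist th 3.069 dz -5.6 [-0.   0.1 -0.6]
-3 [3.0327166]
-4 [3.04681184]
-5 [3.06084827]
-6 [3.07482937]
```

Call:
{"api": "servo_tool", "payload": {"plan": [[1,0.03,0,0.12,0,0,0],[1,0.02,0,0.1,0,0,0],[1,0,0,0,0,0,0],[1,-0.4,0,0,0,0.004,0],[1,-1.0,0,0,0,0.004,0],[1,-2.0,0,-1,0,0,0],[1,-2.0,0,-1,0,0,0],[1,-1.0,0,-1,0,0,0]]}}

```text
time: 30.3
eef_pos: [482.1, -21.4, 125.7]
eef_rot: [-0.043, 1.574, 0.039]
wrist_force: [0.1, 0.5, -0.7]
grip_width: 0.0
```

Run:
```python
from wh import *
st()
i=env.camera_info('wrist');snap('wrist','w17');w=cv2.imread('pics/w17.png')[200:320,180:380]
import pickle;pickle.dump(i,open('w17.pkl','wb'))
cv2.imwrite('pics/c17.png',cv2.resize(w,(800,480),interpolation=cv2.INTER_CUBIC))
```

```text
t 30.3 p [482.1 -21.4 125.7] rot [-0.043  1.574  0.039] F [ 0.1  0.5 -0.7] g 0.0
```

View pics/c17.png

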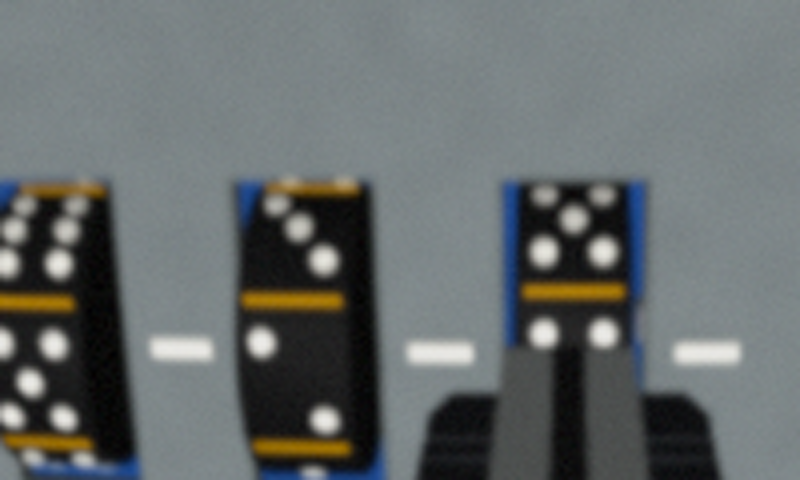

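Run:
```python
from wh import *
import pickle;i=pickle.load(open('w17.pkl','rb'))
w=lambda v:200+v/4-.4
print((proj('wrist',[505.2,-19.8,85],i)[1]-200)*4,352)
fit('R','wrist',i,[(w(190),6.5),(w(302),5.5),(w(442),4.5)])
fit('M','wrist',i,[(w(189),3.5),(w(301),2.5),(w(447),1.5)])
for dz in(-3,-4,-5,-6):
  o=least_squares(lambda p:proj('wrist',pt('L',3.5*np.pi/3-p[0],dz),i)[1]-w(292),3.);print(dz,o.x)
```

```text
355.1524771649292 352
R wrist th 4.187 dz -0.4 [ 0.2  0.  -0.1 -0. ]
M wrist th 1.015 dz -0.6 [ 0.1  0.  -0.1 -0.1]
-3 [3.07117902]
-4 [3.08596498]
-5 [3.10070066]
-6 [3.11538972]
```

Call:
{"api": "servo_tool", "payload": {"plan": [[1,0,-4.0,0.8,0,-0.003,0],[1,0,-4.0,0.8,0,0,0],[1,0,-3.7,0.7,0,0,0],[1,0,0,0,0,0,0],[1,1.5,0,0,0,0,0],[1,1.5,0,0,0,0,0],[1,0.5,0,0,0,0,0],[1,0,0,0,0,0,0]]}}

```text
time: 31.35
eef_pos: [508.7, -137.0, 87.2]
eef_rot: [-0.045, 1.574, 0.043]
wrist_force: [0.6, 1.0, 0.2]
grip_width: -0.005
```

Run:
```python
from wh import *
st()
snap('side','s18');t=cv2.imread('pics/s18.png')[180:280,270:370]
i=env.camera_info('wrist');snap('wrist','w18');w=cv2.imread('pics/w18.png')[170:330,180:420]
import pickle;pickle.dump(i,open('w18.pkl','wb'))
cv2.imwrite('pics/c18.png',np.hstack([cv2.resize(t,(320,320),interpolation=cv2.INTER_CUBIC),cv2.resize(w,(480,320),interpolation=cv2.INTER_CUBIC)]))
```

```text
t 31.35 p [ 508.7 -137.    87.2] rot [-0.045  1.574  0.043] F [0.6 1.  0.2] g -0.01
```

View pics/c18.png

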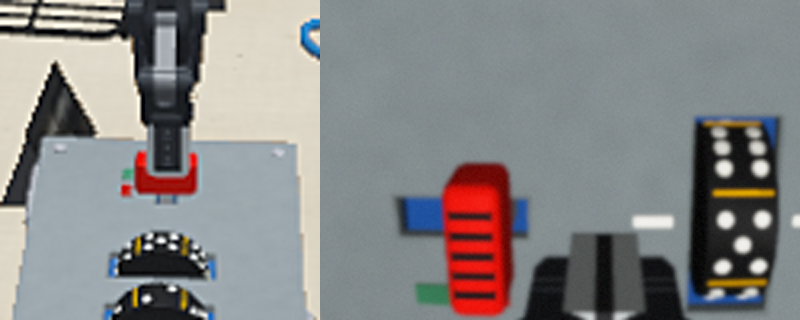

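Call:
{"api": "servo_tool", "payload": {"plan": [[1,0.6,0,0.2,0,0,0],[1,0.6,0,0,0,0,0],[1,0.4,0,0,0,0,0],[1,0.3,0,0,0,0,0],[1,0.2,0,0,0,0,0],[1,0.1,0,0,0,0,0],[1,0,0,0,0,0,0],[1,0,0,0,0,0,0]]}}

```text
time: 32.45
eef_pos: [512.1, -137.4, 65.3]
eef_rot: [-0.045, 1.571, 0.042]
wrist_force: [0.2, 1.2, 0.5]
grip_width: 0.001
```

Run:
```python
from wh import *
st()
snap('side','s19');t=cv2.imread('pics/s19.png')[180:280,270:370]
i=env.camera_info('wrist');snap('wrist','w19');w=cv2.imread('pics/w19.png')[170:330,180:420]
cv2.imwrite('pics/c19.png',np.hstack([cv2.resize(t,(320,320),interpolation=cv2.INTER_CUBIC),cv2.resize(w,(480,320),interpolation=cv2.INTER_CUBIC)]))
```

```text
t 32.45 p [ 512.1 -137.4   65.3] rot [-0.045  1.571  0.042] F [0.2 1.2 0.5] g 0.0
```

View pics/c19.png

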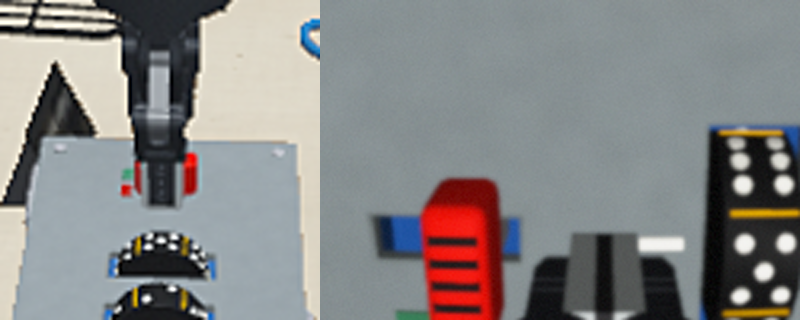

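Call:
{"api": "servo_tool", "payload": {"plan": [[1,0.3,0,0,0,0,0],[1,0.2,-0.3,0,0,0,0],[1,0,-0.3,0,0,0,0],[1,0,-0.15,0,0,0,0],[1,0,-0.15,0,0,0,0],[1,0,-0.15,0,0,0,0],[1,0,-0.15,0,0,0,0],[1,0,0,0,0,0,0]]}}

```text
time: 33.55
eef_pos: [512.7, -149.9, 60.0]
eef_rot: [-0.044, 1.571, 0.042]
wrist_force: [-0.4, 0.3, -0.8]
grip_width: 0.0
```

Call:
{"api": "servo_tool", "payload": {"plan": [[1,0,-0.13,0,0,0,0],[1,0,-0.13,0,0,0,0],[1,0,-0.13,0,0,0,0],[1,0,-0.13,0,0,0,0],[1,0,-0.13,0,0,0,0],[1,0,-0.13,0,0,0,0],[1,0,0,0,0,0,0],[1,0,0,0,0,0,0]]}}

```text
time: 34.55
eef_pos: [513.2, -158.0, 60.0]
eef_rot: [-0.044, 1.571, 0.042]
wrist_force: [0.6, 2.3, 0.6]
grip_width: -0.003
```

Run:
```python
from wh import *
st()
i=env.camera_info('wrist');snap('wrist','w20');w=cv2.imread('pics/w20.png')[170:330,180:420]
cv2.imwrite('pics/c20.png',cv2.resize(w,(720,480),interpolation=cv2.INTER_CUBIC))
```

```text
t 34.55 p [ 513.2 -158.    60. ] rot [-0.044  1.571  0.042] F [0.6 2.3 0.6] g -0.0
```

View pics/c20.png

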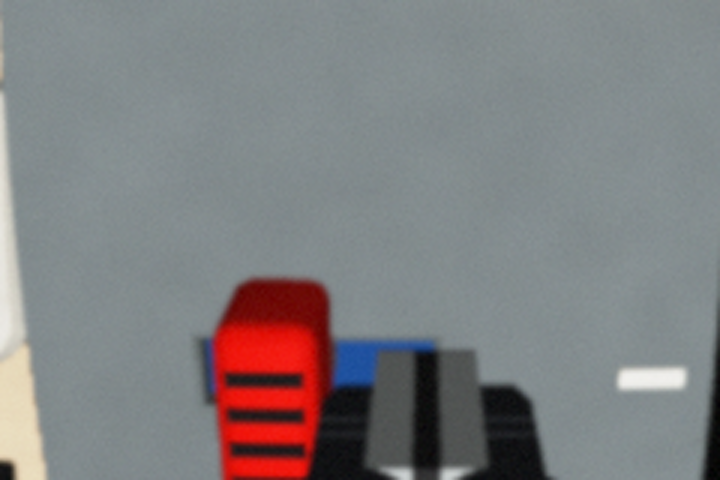

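Call:
{"api": "servo_tool", "payload": {"plan": [[1,0,-0.12,0,0,0,0],[1,0,-0.12,0,0,0,0],[1,0,-0.12,0,0,0,0],[1,0,-0.1,0,0,0,0],[1,0,0,0,0,0,0],[1,0,0,0,0,0,0],[1,0,0,0,0,0,0],[1,0,0,0,0,0,0]]}}

```text
time: 35.6
eef_pos: [513.5, -162.8, 60.0]
eef_rot: [-0.044, 1.571, 0.042]
wrist_force: [0.0, 1.7, -0.3]
grip_width: 0.003
```

Call:
{"api": "servo_tool", "payload": {"plan": [[1,0,-0.08,0,0,0,0],[1,0,-0.08,0,0,0,0],[1,0,-0.08,0,0,0,0],[1,0,-0.08,0,0,0,0],[1,0,0,0,0,0,0],[1,0,0,0,0,0,0],[1,0,0,0,0,0,0],[1,0,0,0,0,0,0]]}}

```text
time: 36.6
eef_pos: [513.4, -162.7, 60.1]
eef_rot: [-0.039, 1.572, 0.045]
wrist_force: [-0.2, 2.5, 0.9]
grip_width: 0.003
```

Run:
```python
from wh import *
st()
i=env.camera_info('wrist');snap('wrist','w21');w=cv2.imread('pics/w21.png')[170:330,180:420]
cv2.imwrite('pics/c21.png',cv2.resize(w,(720,480),interpolation=cv2.INTER_CUBIC))
```

```text
t 36.6 p [ 513.4 -162.7   60.1] rot [-0.039  1.572  0.045] F [-0.2  2.5  0.9] g 0.0
```

View pics/c21.png

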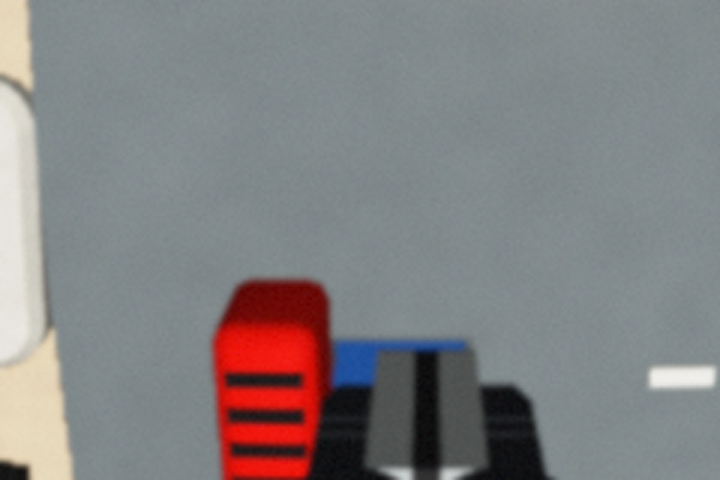

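Call:
{"api": "servo_tool", "payload": {"plan": [[1,0,0.3,0,0,0,0],[1,0,0.4,0,0,0,0],[1,0,0.3,0,0,0,0],[1,-1.5,0,0,0,0,0],[1,-2.5,0,0,0,0,0],[1,-3,1,-1,0,0,0],[1,-3,2,-2,0,0,0],[1,-2,2,-2,0,0,0]]}}

```text
time: 37.65
eef_pos: [460.3, -105.8, 186.6]
eef_rot: [-0.04, 1.571, 0.043]
wrist_force: [0.1, -0.1, -1.0]
grip_width: -0.003
```

Run:
```python
from wh import *
st()
i=env.camera_info('wrist');snap('wrist','w22');w=cv2.imread('pics/w22.png')[180:380,120:440]
import pickle;pickle.dump(i,open('w22.pkl','wb'))
cv2.imwrite('pics/c22.png',cv2.resize(w,(800,500),interpolation=cv2.INTER_CUBIC))
```

```text
t 37.65 p [ 460.3 -105.8  186.6] rot [-0.04   1.571  0.043] F [ 0.1 -0.1 -1. ] g -0.0
```

View pics/c22.png

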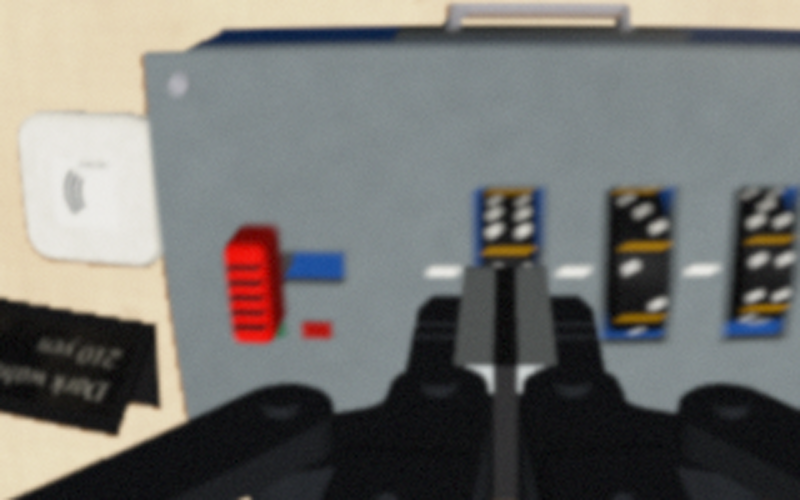

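Call:
{"api": "servo_tool", "payload": {"plan": [[1,-2,5,-3,0,0,0],[1,-2,6,-3,0,0,0],[1,0,6,-3,0,0,0],[1,0,6,-1,0,0,0],[1,0,6,0,0,0,0],[1,0,0,0,0,0,0],[1,0,0,0,0,0,0],[1,0,0,0,0,0,0]]}}

```text
time: 38.7
eef_pos: [349.9, 174.0, 235.0]
eef_rot: [-0.037, 1.556, 0.046]
wrist_force: [-0.2, 0.2, -0.8]
grip_width: -0.001
```

Run:
```python
from wh import *
st()
snap('top','t23');w=cv2.imread('pics/t23.png')[200:310,205:415]
cv2.imwrite('pics/c23.png',cv2.resize(w,None,fx=3.8,fy=3.8,interpolation=cv2.INTER_CUBIC))
```

```text
t 38.7 p [349.9 174.  235. ] rot [-0.037  1.556  0.046] F [-0.2  0.2 -0.8] g -0.0
```

View pics/c23.png

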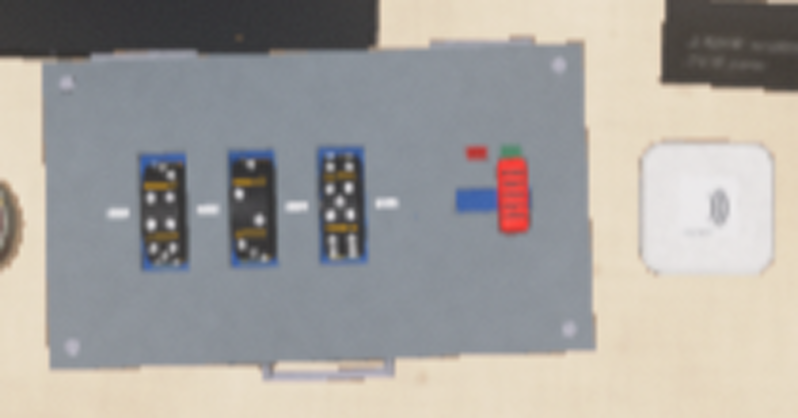

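Run:
```python
from wh import *
t=lambda v:200+v/3.8-.4
fit('L','top',None,[(t(186),3.5),(t(237),4.5)])
fit('M','top',None,[(t(183),1.5),(t(234),2.5)])
fit('R','top',None,[(t(176),4.5),(t(227),5.5)])
a=cv2.imread('pics/top0.png').astype(int);b=cv2.imread('pics/t23.png').astype(int)
d=abs(a-b).sum(2)
print('reader',d[230:275,370:412].mean(),'sign',d[195:225,378:432].mean(),'jar',d[238:275,168:212].mean())
env.hand_in();st()
```

```text
L top th 3.083 dz -0.1 [-0.1  0.1 -0. ]
M top th 0.986 dz -0.1 [-0.1  0.1 -0. ]
R top th 4.205 dz -0.1 [-0.1  0.1 -0. ]
reader 1.397883597883598 sign 2.348148148148148 jar 2.0276412776412776
the job is handed in; nothing more can be done
the job is handed in; nothing more can be done
```

The cash box is unlocked: the wheels read 4, 2, 5, the red bolt knob is all the way right at its stop, and the job is handed in.

I rolled each wheel with the closed fingertip, pushed the knob to the right, then lifted the arm clear. The highest force I read was about 10 N, but readings came only at the end of each move, so a short peak in between would not show. The clock stood at about 39 s when I handed in.

| Check | Wrist camera, before drawing the bolt | Top camera, at the end | Target |
|---|---|---|---|
| Left wheel (rad) | about 3.10 | 3.08 | 3.14 |
| Middle wheel (rad) | 1.015 | 0.99 | 1.047 |
| Right wheel (rad) | 4.19 | 4.21 | 4.189 |

- **Bolt:** in the top pictures the knob moved about 16 mm, and further small pushes did not move it.
- **Bystanders:** the jam jar, card reader and price sign look the same in the first and last top pictures.
- **Disagreement:** the fingertip touched about 33 mm higher than the reported tool position implied. I therefore found each contact from the pictures and the force readings. As a result, the finger's wider upper part probably pushed the knob, rather than its tip.

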